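Lubricate the valve cap on the plunger can, then snap it home and hold it

ROBOT

A 6-joint arm with a two-finger parallel gripper is mounted at the origin on a cart in front of the work surface, level with it; the furniture and walls round the work are solid. World frame = base frame: x ahead of the robot, y to its left, z up, the work surface at z = 0. Lengths are in m, angles in rad, forces in N, time in s.
With the tool pointing down it reaches from about 0.3 to 0.875 m from the base axis. Payload 6.4 kg.
Tool frame: the origin (TCP) lies between the finger pads, 19 mm behind the fingertips; this is the grasp point; z points along the fingers, y is the line along which they close (so a half turn about z gives the same grasp; the last joint's range is limited). The gripper opens to 85 mm and grips with 20 to 120 N. Pads are 22 mm wide; open, the fingers measure 114 mm over their backs; the gripper's body (76 mm by 85 mm) begins 54 mm behind the grasp point. The pads swing forward as they close: fully open they stand 13 mm farther back than shut.
Start: joints at [-1.543, 0.181, 1.607, -0, 1.354, -0.206], TCP at [0.133, -0.559, 0.25] pointing down, gripper open.
Joint ranges: [-2.99, 2.99], [-0.89, 2.07], [0.3, 2.58], [-1.14, 4.28], [0, 2.63], [-3.12, 3.12]. Speed limits (rad/s): [2.57, 2.57, 3.01, 3.14, 3.14, 3.14].

INTERFACE

Orientations are given as a unit quaternion [w, x, y, z].
In Python, from bench import get_obs, camera, hand_in, spot_in gives the robot as it stands.
- The arm moves only by the shell command python3 -m jog 'ROWS'. ROWS is JSON, one flat list of numbers, 7 for each row, row after row: the shift along the tool's x, y, z in m, then the turn, a rotation vector about the tool's x, y, z in rad, then the closure, from 0 (fully open) to 1 (shut). A call has 1 to 20 rows; each row is the pose to reach, as a shift and turn from the pose commanded when the call began, along the tool's axes at that moment; what a row does not reach only later rows make up. A row lasts 1/8 s, in which the tool goes at most 62.5 mm and 10.7 degrees, less where a joint would pass 70% of its speed; a pose out of reach is approached as far as the arm can. A call with a gripper value outside its range is refused whole. The fingers move at their own pace and stop on an object; the grip force is fixed at half the most. Time passes only in rows, so rows that repeat a pose let the fingers close. It gives the time, the measured TCP pose, the force, the opening and the grip force at its end, in the units of the state.
- get_obs(): the state, without advancing time (a new reading comes with each control period).
- camera(name): name is "scene" or "top" or "wrist"; returns a dict with "frame" (480x640x3 uint8, red, green, blue), "mtx" (3x3 intrinsics, pixels), "extrinsics" (4x4, takes a point from camera to world coordinates). Camera axes: x right, y up, looking along -z (the intrinsics and any distortion apply to the point x, -y, -z); pixel columns grow to the right and rows downward; lengths in m; the calibration is good to about 2 mm. The wrist camera is an equidistant fisheye: a pixel r from the principal point sees the ray r / f radians off the axis. A picture is of the moment at which its call begins. There is no depth.
- hand_in(): hands the job in; it is judged then, once.
Trained networks look in a picture, given as the dict that the camera call returned (one of the last four; its "shot" number tells which), for a name from the list of things; names that differ only in an ending like _2 or _b are one class to them, and where a whole thing is asked for, a point or a joint stands for the part that bears it (a point fixed in the world has none). Each returns a list of dicts, best first, with "confidence" (0 to 1); they miss things now and then, are a little off and sometimes report something else, mostly with a low value. They report only what shows in the picture. A call takes as long as a camera call. They do not tell look-alikes from the thing itself.
- spot_in(picture, name): "xyz" ([x, y, z] in m, in world coordinates, good to about 4 mm: the middle of the surface that is visible of it).
The state is a dict: "time_s": time; "q": joint angles; "dq": joint speeds; "joint_efforts": joint torques, N m; "eef_pos": TCP position; "eef_rot": TCP orientation; "wrist_force": force on the tool from outside, world axes, zero at the start; "torque": the same for the moment, N m; "opening": opening from 0.0 (shut) to 1.0 (fully open); "grasp_force": force on a finger pad.
Only numpy, scipy, OpenCV 4.12 (cv2) and the standard library are available. Lean on these libraries where they do the work, as an engineer would, in place of code of your own. Each camera call takes 0.05 s, during which the arm holds its last target. There are 200 camera calls.

TASK

Close the water valve with its snap cap: pick up the ribbed cap and, with its open side down, press it on the sprung pan of the plunger can until the pan is right down, so that its sealing lip is lubricated. Then set it on the split stud of the valve and press straight down until it clicks, and keep pressing after the force drops until the gasket is squeezed flat and the cap is fully home on the seat. Finish still gripping the cap and pressing it down, as it is to be held while the valve is pressure-tested, and leave the other parts on the bench where they are.

Things in the scene. Friction and masses are not known exactly. Their poses are not given: they have to be found in the camera images.
- cap: The snap cap: loose black plastic cylinder with fine vertical ribs, 44 mm across, 42 mm high, about 60 g, standing on the bench on its open side. Round: its yaw does not matter. Origin: centre of its underside (the open mouth), z up. Grasp it across its 44 mm, fingers pointing down, TCP about 28 mm above its underside: the fingertips then stay 9 mm clear of what it is pressed on.
- cap_top (a point): Centre of the cap's closed top, 40.5 mm above its underside. Inside, the cap is hollow from the mouth to a depth of 28 mm: a stiff sealing lip at the mouth, 27 mm bore and 3.5 mm high, and a wider 34 mm bore above it.
- plunger_can: The plunger can: a low round steel can, 94 mm across, standing firm on the bench (it does not slide or tip), with a round sprung pan, 83 mm across, on a brass stem above it. Origin: centre of the can's underside, on the bench; the pan is on the same vertical axis.
- pan_top (a point): Centre of the flat upper face of the pan (flat part 72 mm across, with a rim 4 mm high round it). It moves with the pan: 94 mm above the bench at rest, 80 mm when fully down.
- pan (a joint): Travel of the pan downwards, in m: 0 at rest, 0.014 fully down on its stop. Spring: about 3 N to start it moving, about 9 N fully down; it comes back up when released.
- valve: The valve: a round brass body, short barbed outlet on one side, on a rectangular steel plate 120 x 84 mm that stays where it is. Origin: centre of the plate's underside, on the bench; x along the plate, towards the outlet; z up. On top is a round brass seat, 51 mm across, with a black ring gasket, 42 mm across, 2.5 mm proud of it, and in the middle the white split stud.
- stud_top (a point): Top of the stud on its vertical axis, 62 mm above the bench, 22 mm above the seat. The stud is a white split bulb of four sprung rounded leaves, 32 mm across at its widest, 12 mm above the seat. The cap's lip must be forced over it.
- valve_seat (a point): Centre of the brass seat, on the stud's axis, 40 mm above the bench; the cap is home when its underside is level with it. Its lip meets the bulb 19 mm above the seat; the force climbs to some 10 to 18 N at 14 to 16 mm, then drops, and from about 10 mm the bulb pulls the cap down (the click). At 2.5 mm it meets the gasket. Let go, the cap would rise about 2 mm off the seat.
- gasket (a joint): Squeeze of the ring gasket, in m: 0 free, 0.0025 squeezed flat with the seat (about 11 N, rising evenly).
- pump: Bystander: a small vibration pump with a brass outlet, 127 mm long, 56 mm high, lying on the bench. Origin: centre of its underside. Leave it alone.
- solenoid_valve: Bystander: a small solenoid valve, black coil block on a brass body, 46 x 48 mm, 58 mm high. Origin: centre of its underside. Leave it alone.
- torch: Bystander: a dark grey torch, 109 mm long, 32 mm thick, lying on the bench. Origin: centre of its underside. Leave it alone.
Things that resemble listed ones, but are neither listed nor needed, are in the scene too. What is shaped like the cap but turquoise is not meant.

How it is judged:
By the outcome, as a careful person would: the job done as asked, in the order asked, and still so for the second after the job is handed in, while the arm keeps its last pose, push and grip.
It also fails if it takes over 61 s, if anything falls off the work surface, if the arm or the gripper's body presses on something with over 40 N, if the wrist force passes 120 N, or if a joint passes its speed limit or range.

## Working session

There is one attempt and no reset: what is moved stays moved. The work goes in short steps, Python scripts to look and compute and a shell command to move; the robot and the scene stay as the last step left them, time stands still between calls to the robot, and variables do not carry over. Pictures are saved under pics/ and viewed, at most 10 in all, crops included, and the job is handed in when it is done.

```bash
mkdir -p pics; python3 - <<'E'
from bench import *
import cv2,numpy as np
o=get_obs();print(o['time_s'],o['eef_pos'],o['eef_rot'],o['opening'])
for n in ['scene','top']:
    p=camera(n);cv2.imwrite(f'pics/{n}1.png',p['frame'][:,:,::-1])
    R=np.array(p['extrinsics']);K=np.array(p['mtx'])
    print(n,R[:3,3])
    for t in ['cap','plunger_can','pan_top','valve','stud_top','pump','solenoid_valve','torch']:
        for d in spot_in(p,t)[:3]:
            x=np.array(d['xyz']);c=R[:3,:3].T@(x-R[:3,3]);uv=K@[c[0],-c[1],-c[2]];uv=uv/uv[2]
            print(t,x.round(3),round(d['confidence'],2),uv[:2].round())
E
```

```text
0.0 [ 0.13320261 -0.55883722  0.2491182 ] [-8.47907192e-04  9.93177474e-01  1.16609527e-01  6.85438664e-05] 0.9965705005587887
scene [-0.31613119 -0.8888861   0.8625564 ]
cap [ 0.457 -0.216  0.029] 0.45 [373. 317.]
plunger_can [ 0.556 -0.019  0.038] 0.9 [341. 260.]
plunger_can [0.483 0.229 0.043] 0.52 [252. 232.]
pan_top [0.55  0.005 0.097] 0.59 [331. 236.]
valve [0.471 0.232 0.013] 0.97 [249. 243.]
stud_top [0.473 0.232 0.008] 0.64 [249. 245.]
stud_top [ 0.554 -0.023  0.042] 0.43 [341. 259.]
pump [ 0.422 -0.012  0.03 ] 0.63 [297. 285.]
torch [0.642 0.326 0.019] 0.66 [276. 206.]
top [0.42390989 0.03734447 1.08035124]
cap [ 0.561 -0.21   0.038] 0.8 [433. 240.]
cap [ 0.4   -0.165  0.041] 0.71 [414. 321.]
cap [ 0.514 -0.301  0.041] 0.67 [478. 263.]
plunger_can [ 0.475 -0.222  0.041] 0.7 [441. 283.]
plunger_can [0.484 0.234 0.042] 0.62 [215. 283.]
pan_top [0.584 0.    0.096] 0.72 [331. 227.]
valve [0.485 0.236 0.015] 0.83 [216. 283.]
stud_top [0.482 0.233 0.007] 0.9 [218. 284.]
stud_top [0.659 0.334 0.027] 0.72 [168. 199.]
pump [ 0.435 -0.01   0.031] 0.8 [336. 305.]
solenoid_valve [ 0.664 -0.175  0.049] 0.7 [414. 191.]
torch [0.662 0.336 0.026] 0.84 [168. 198.]
```

View pics/top1.png

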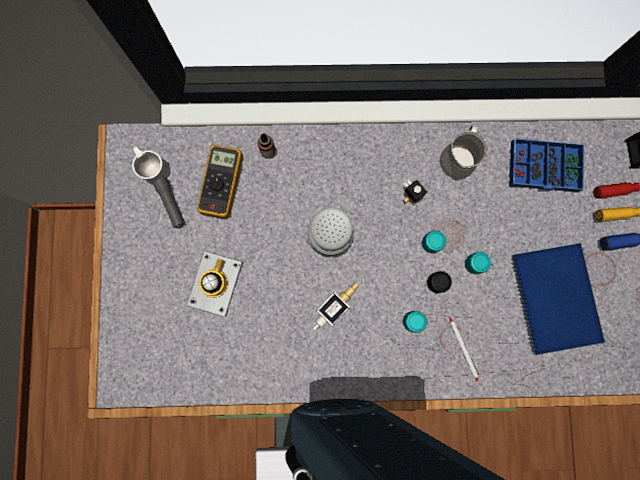

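View pics/scene1.png

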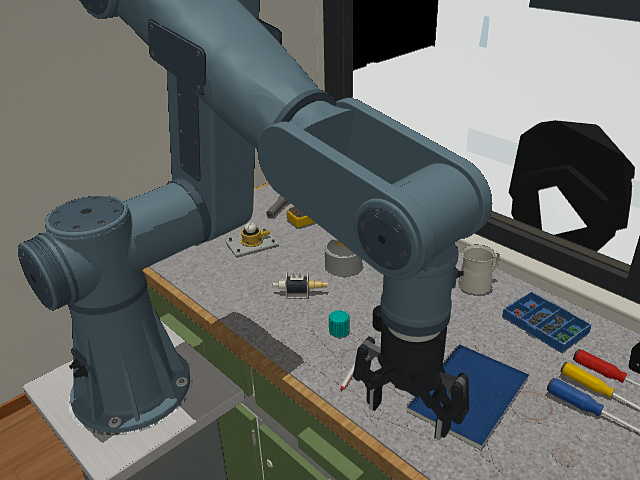

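The top view shows the black cap at (440,282) with turquoise look-alikes at (434,240), (479,262) and (415,321). The pan is at (331,231) and the valve stud at (212,282). The pump is at (334,308). The scene view agrees, though the arm hides the cap there.

```bash
cat > h.py <<'E'
from bench import *
import cv2,numpy as np
from scipy.spatial.transform import Rotation as Ro
def ray(p,u,v,fish=False):
    K=np.array(p['mtx']);E=np.array(p['extrinsics'])
    a=(u-K[0,2])/K[0,0];b=(v-K[1,2])/K[1,1]
    if fish:
        r=np.hypot(a,b);s=np.sin(r)/max(r,1e-9);d=np.array([a*s,-b*s,-np.cos(r)])
    else: d=np.array([a,-b,-1.])
    return E[:3,3],E[:3,:3]@d
def at(p,u,v,z,fish=False):
    o,d=ray(p,u,v,fish);return o+d*(z-o[2])/d[2]
def proj(p,x,fish=False):
    K=np.array(p['mtx']);E=np.array(p['extrinsics']);c=E[:3,:3].T@(np.asarray(x)-E[:3,3]);c=c*[1,-1,-1]
    if fish:
        r=np.hypot(c[0],c[1]);c=np.array([*(c[:2]/r*np.arctan2(r,c[2])),1])
    c=c/c[2];return (K@c)[:2]
def tool(target,o=None):
    "offset to world point in tool axes"
    o=o or get_obs();q=o['eef_rot'];R=Ro.from_quat([q[1],q[2],q[3],q[0]])
    return R.inv().apply(np.array(target)-o['eef_pos']),R.as_matrix()
E
python3 - <<'E'
from h import *
p=camera('top');f=p['frame'];K=np.array(p['mtx']);print(K.tolist())
def blob(m,u,v,w):
    mm=np.zeros(m.shape,np.uint8);mm[v-w:v+w,u-w:u+w]=m[v-w:v+w,u-w:u+w]
    n,l,s,c=cv2.connectedComponentsWithStats(mm);i=1+np.argmax(s[1:,4]);return s[i],c[i]
hsv=cv2.cvtColor(f,cv2.COLOR_RGB2HSV)
s,c=blob((f.max(2)<60),440,282,20);print('cap',s,c,at(p,*c,.0385))
c0=np.array([212.,282.])
s,c=blob((f.min(2)>150),212,282,12);print('stud',s,c,at(p,*c,.056))
for nm,u,v,z in [('cap',440,282,.0405),('pan',331,231,.094),('stud',212,282,.06)]: print(nm,at(p,u,v,z).round(4))
cr=lambda u,v:cv2.resize(f[v-30:v+30,u-30:u+30],(390,390),interpolation=cv2.INTER_CUBIC)
cv2.imwrite('pics/c1.png',np.hstack([cr(331,231),cr(212,282)])[:,:,::-1])
for z,x in [(.04,[.475,-.222])]: print(proj(p,[*x,z]))
t,R=tool([.476,-.222,.15]);print(t,R.round(3).tolist())
E
```

```text
[[514.2958769842409, 0.0, 322.01322393870146], [0.0, 514.2958769842409, 241.1837872901691], [0.0, 0.0, 1.0]]
cap [427 271  25  22 410] [438.79512195 281.76585366] [ 0.47639086 -0.21868431  0.0385    ]
stud [203 275  14  15 144] [209.27083333 281.72222222] [0.48479649 0.24215951 0.056     ]
cap [ 0.4758 -0.2206  0.0405]
pan [ 5.761e-01 -1.000e-04  9.400e-02]
stud [0.4839 0.236  0.06  ]
[440.63675724 282.37878153]
[ 0.41161913 -0.24876732  0.0999861 ] [[0.973, 0.232, -0.0], [0.232, -0.973, -0.0], [-0.0, 0.0, -1.0]]
```

View pics/c1.png

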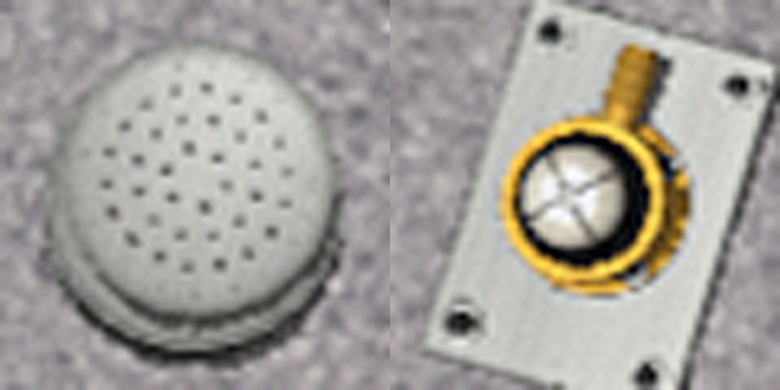

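The crops put the pan centre at about px (331.8,228.7) and the stud cross at about px (209.7,281.2). That gives pan ≈ (0.580,-0.001), stud ≈ (0.485,0.240) and cap ≈ (0.476,-0.220). I'm moving above the cap, with the finger axis turned to pass between the turquoise caps.

```bash
python3 -m jog '[0.41,-0.249,0.06,0,0,0.72,0, 0.41,-0.249,0.06,0,0,0.72,0, 0.41,-0.249,0.06,0,0,0.72,0, 0.41,-0.249,0.06,0,0,0.72,0, 0.41,-0.249,0.06,0,0,0.72,0, 0.41,-0.249,0.06,0,0,0.72,0, 0.41,-0.249,0.06,0,0,0.72,0, 0.41,-0.249,0.06,0,0,0.72,0, 0.41,-0.249,0.06,0,0,0.72,0, 0.41,-0.249,0.06,0,0,0.72,0, 0.41,-0.249,0.06,0,0,0.72,0]'
python3 - <<'E'
from h import *
p=camera('wrist');f=p['frame'];cv2.imwrite('pics/w1.png',f[:,:,::-1])
print(get_obs()['q'],np.array(p['extrinsics']).round(3).tolist(),p['mtx'])
print('cap proj',proj(p,[.476,-.221,.0405],True))
for d in spot_in(p,'cap'):print(d['xyz'],d['confidence'])
print(tool([.476,-.221,.028]))
E
```

```text
time_s: 2.33
eef_pos: [0.4738, -0.2232, 0.1902]
eef_rot: [0.0, 0.97, -0.242, 0.0]
wrist_force: [-0.1, -0.8, 0.2]
opening: 1.004
grasp_force: 0.0
[-6.67236632e-01  1.29755279e-01  1.79267236e+00 -1.63846219e-04
  1.21874625e+00  1.39188645e+00] [[-0.469, 0.836, 0.287, 0.548], [-0.883, -0.443, -0.153, -0.262], [-0.001, -0.325, 0.946, 0.314], [0.0, 0.0, 0.0, 1.0]] [[371.64829954   0.         321.04633821]
 [  0.         371.64829954 232.14645109]
 [  0.           0.           1.        ]]
cap proj [318.30168755 218.01790246]
[0.5167, -0.3043, 0.0379] 0.97
[0.4798, -0.2254, 0.0413] 0.92
[0.4051, -0.171, 0.044] 0.88
[0.5626, -0.2183, 0.0381] 0.69
(array([ 0.0007968 , -0.00311136,  0.16222945]), array([[ 8.83108567e-01, -4.69168620e-01,  2.52897079e-04],
       [-4.69168531e-01, -8.83108584e-01, -3.43260176e-04],
       [ 3.84382485e-04,  1.84484652e-04, -9.99999909e-01]]))
```

View pics/w1.png

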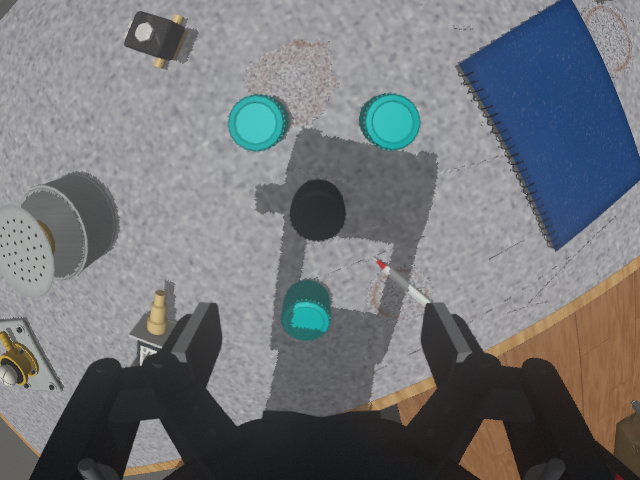

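The wrist view shows the black cap at about (318,210), with turquoise caps at (258,122), (390,121) and (307,312). The fingers have free lanes on both sides of it. I'm refining the cap position by fitting its silhouette.

```bash
python3 - <<'E'
from h import *
from scipy.optimize import least_squares
p=camera('wrist');f=p['frame']
m=np.zeros(f.shape[:2],np.uint8);m[170:250,280:355]=(f[170:250,280:355].max(2)<48)
m=cv2.morphologyEx(m,cv2.MORPH_OPEN,np.ones((3,3)))
n,l,s,c=cv2.connectedComponentsWithStats(m);i=1+np.argmax(s[1:,4]);print(s[i],c[i])
b=s[i]
def box(xy):
    P=np.array([proj(p,[xy[0]+.022*np.cos(a),xy[1]+.022*np.sin(a),z],True) for a in np.linspace(0,6.28,40) for z in(.0,.0405)])
    h=cv2.convexHull(P.astype(np.float32));M=cv2.moments(h);return np.array([M['m10']/M['m00'],M['m01']/M['m00']]),cv2.contourArea(h)
r=least_squares(lambda x:box(x)[0]-c[i],[.476,-.221],x_scale=.01,diff_step=1e-3);print(r.x,box(r.x))
print(tool([*r.x,.028])[0])
E
```

```text
[316 181  29  40 500] [332.226 198.504]
[ 0.48166746 -0.23650441] (array([332.22600004, 198.50399972]), 2896.5307567217387)
[0.01307381 0.00804254 0.16223609]
```

```bash
python3 - <<'E'
from h import *
from scipy.optimize import least_squares
p=camera('wrist');f=p['frame']
print(f[210,280:355:5].max(1),f[175:250:5,318].max(1))
def box(xy):
    P=np.array([proj(p,[xy[0]+.022*np.cos(a),xy[1]+.022*np.sin(a),z],True) for a in np.linspace(0,6.28,40) for z in(.0,.0405)])
    h=cv2.convexHull(P.astype(np.float32));M=cv2.moments(h);return np.array([M['m10']/M['m00'],M['m01']/M['m00']]),cv2.contourArea(h),cv2.boundingRect(h)
for T in (48,52,56,60,64,68):
    m=np.zeros(f.shape[:2],np.uint8);m[170:250,280:355]=(f[170:250,280:355].max(2)<T)
    m=cv2.morphologyEx(m,cv2.MORPH_OPEN,np.ones((5,5)))
    n,l,s,c=cv2.connectedComponentsWithStats(m);i=1+np.argmax(s[1:,4])
    r=least_squares(lambda x:box(x)[0]-c[i],[.476,-.221],x_scale=.01,diff_step=1e-3);print(T,s[i],c[i],r.x,box(r.x),tool([*r.x,.028])[0])
E
```

```text
[100 106  52  52  51  50  48  48  48  46  46  46  46  73 103] [108  47  47  49  49  48  47  47  48  50  49  51  50  54 164]
48 [318 181  24  30 345] [330.54202899 195.37391304] [ 0.48468158 -0.23643295] (array([330.54202925, 195.37391176]), 2893.3986897238065, (301, 162, 59, 65)) [0.01571494 0.00671681 0.16218756]
52 [ 299  180   46   53 1625] [324.06030769 205.31384615] [ 0.47967228 -0.22799842] (array([324.06030738, 205.31384807]), 2902.5771022611298, (295, 172, 58, 65)) [0.00733544 0.001616   0.16218419]
56 [ 291  180   54   60 2597] [317.64112437 210.11012707] [ 0.47847317 -0.22153438] (array([317.64112783, 210.11012667]), 2904.915084840497, (288, 177, 59, 65)) [ 0.00324526 -0.00353106  0.16218225]
60 [ 291  180   54   60 2622] [317.58810069 210.1624714 ] [ 0.47845365 -0.22147563] (array([317.58809818, 210.16247241]), 2904.9232462672517, (288, 177, 58, 65)) [ 0.00320047 -0.00357379  0.16218223]
64 [ 291  180   54   60 2647] [317.57121269 210.12240272] [ 0.47849025 -0.2214798 ] (array([317.57121194, 210.12240268]), 2904.9033105683047, (288, 177, 58, 65)) [ 0.00323476 -0.00358727  0.16218224]
68 [ 290  180   55   60 2672] [317.49251497 210.10591317] [ 0.47853234 -0.2214306 ] (array([317.49251355, 210.10591276]), 2904.877033748664, (288, 177, 58, 65)) [ 0.00324886 -0.00365046  0.16218223]
```

```bash
python3 -m jog '[0.0025,-0.004,0.05,0,0,0,0, 0.0025,-0.004,0.1,0,0,0,0, 0.0025,-0.004,0.14,0,0,0,0, 0.0025,-0.004,0.162,0,0,0,0, 0.0025,-0.004,0.162,0,0,0,1, 0.0025,-0.004,0.162,0,0,0,1, 0.0025,-0.004,0.162,0,0,0,1, 0.0025,-0.004,0.162,0,0,0,1, 0.0025,-0.004,0.162,0,0,0,1, 0.0025,-0.004,0.162,0,0,0,1, 0.0025,-0.004,0.162,0,0,0,1, 0.0025,-0.004,0.162,0,0,0,1]'
```

```text
time_s: 4.03
eef_pos: [0.4797, -0.2208, 0.0298]
eef_rot: [0.001, 0.971, -0.241, 0.002]
wrist_force: [-1.5, -0.1, 7.8]
opening: 0.497
grasp_force: 61.4
```

```bash
python3 -m jog '[0,0,-0.05,0,0,0,1, 0,0,-0.1,0,0,0,1, 0,0,-0.14,0,0,0,1, -0.005,-0.06,-0.14,0,0,0,1, -0.007,-0.12,-0.14,0,0,0,1, -0.01,-0.18,-0.14,0,0,0,1, -0.0135,-0.24,-0.14,0,0,0,1, -0.0135,-0.24,-0.14,0,0,0,1, -0.0135,-0.24,-0.14,0,0,0,1, -0.0135,-0.24,-0.14,0,0,0,1]'
python3 - <<'E'
from h import *
p=camera('wrist');f=p['frame']
a=f.copy()
for d in spot_in(p,'pan_top')+spot_in(p,'cap')[:2]:print(np.round(d['xyz'],4),d['confidence'])
def ring(c,r,z,col):
    P=np.array([proj(p,[c[0]+r*np.cos(t),c[1]+r*np.sin(t),z],True) for t in np.linspace(0,6.28,60)])
    cv2.polylines(a,[np.round(P).astype(int)],True,col,1)
ring([.5805,-.0016],.0415,.098,(255,0,0))
o=get_obs();e=o['eef_pos'];ring(e[:2],.022,e[2]+.0125,(0,255,0))
p2=camera('top');cv2.imwrite('pics/t2.png',p2['frame'][:,:,::-1])
cv2.imwrite('pics/w2.png',a[:,:,::-1]);print(e,tool([.5805,-.0016,.15]))
E
```

```text
time_s: 5.28
eef_pos: [0.5783, -0.0024, 0.168]
eef_rot: [0.0, 0.97, -0.241, -0.0]
wrist_force: [-0.7, 0.4, -0.0]
opening: 0.496
grasp_force: 61.4
[ 0.5933 -0.0084  0.0985] 0.85
[ 0.4087 -0.1626  0.039 ] 0.72
[ 0.5856 -0.0063  0.1776] 0.68
[ 0.57845256 -0.00248021  0.16807523] (array([ 0.00141219, -0.00161804,  0.01806685]), array([[ 8.83300242e-01, -4.68807725e-01,  5.72420362e-06],
       [-4.68807724e-01, -8.83300240e-01, -5.74475205e-05],
       [ 3.19880319e-05,  4.80598579e-05, -9.99999998e-01]]))
```

View pics/w2.png

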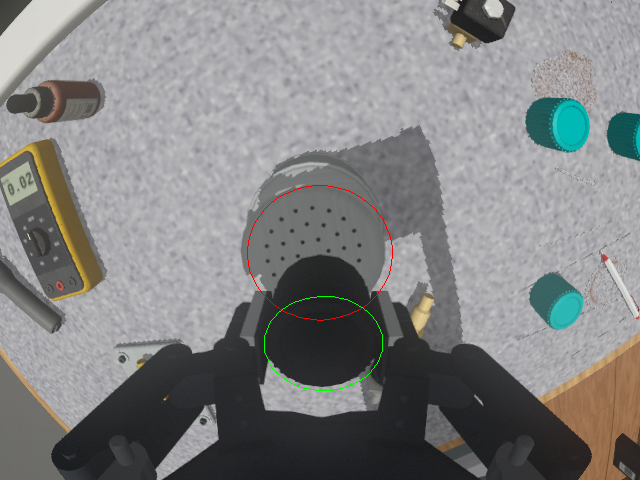

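The pan's rim spans columns 242–386, centred near 314, so it lies about 3 mm left of the red prediction. I'm shifting to match and pressing down.

```bash
python3 -m jog '[0.001,-0.0045,0.02,0,0,0,1, 0.001,-0.0045,0.036,0,0,0,1, 0.001,-0.0045,0.042,0,0,0,1, 0.001,-0.0045,0.047,0,0,0,1, 0.001,-0.0045,0.052,0,0,0,1, 0.001,-0.0045,0.056,0,0,0,1, 0.001,-0.0045,0.06,0,0,0,1, 0.001,-0.0045,0.06,0,0,0,1, 0.001,-0.0045,0.06,0,0,0,1]'
```

```text
time_s: 6.6
eef_pos: [0.582, 0.0023, 0.1097]
eef_rot: [0.0, 0.971, -0.241, 0.0]
wrist_force: [-6.8, 0.4, 13.2]
opening: 0.498
grasp_force: 62.6
```

```bash
python3 -m jog '[0,0,0.002,0,0,0,1, 0,0,0.002,0,0,0,1, 0,0,0.002,0,0,0,1]'; python3 -m jog '[0,0,0.003,0,0,0,1, 0,0,0.003,0,0,0,1, 0,0,0.003,0,0,0,1]'
```

```text
time_s: 6.98
eef_pos: [0.5821, 0.0022, 0.1095]
eef_rot: [0.0, 0.971, -0.24, 0.001]
wrist_force: [-13.3, 1.3, 25.6]
opening: 0.503
grasp_force: 64.2
time_s: 7.35
eef_pos: [0.5823, 0.0022, 0.1093]
eef_rot: [0.0, 0.971, -0.24, 0.001]
wrist_force: [-23.3, 3.3, 46.2]
opening: 0.5
grasp_force: 66.2
```

The pan is at its stop: z stays at 0.1095 while the force climbs to 46 N. I'm lifting off and moving to a viewpoint about 60 mm short of the valve.

```bash
python3 -m jog '[0,0,-0.01,0,0,0,1, 0,0,-0.03,0,0,0,1, 0,0,-0.065,0,0,0,1, -0.05,-0.03,-0.065,0,0,0,1, -0.1,-0.06,-0.065,0,0,0,1, -0.15,-0.09,-0.065,0,0,0,1, -0.2,-0.12,-0.065,0,0,0,1, -0.24,-0.15,-0.065,0,0,0,1, -0.2575,-0.1663,-0.065,0,0,0,1, -0.2575,-0.1663,-0.065,0,0,0,1, -0.2575,-0.1663,-0.065,0,0,0,1, -0.2575,-0.1663,-0.065,0,0,0,1]'
python3 - <<'E'
from h import *
p=camera('wrist');f=p['frame'];a=f.copy()
for n in('stud_top','valve','pan_top','cap'):
    for d in spot_in(p,n)[:2]:print(n,np.round(d['xyz'],4),round(d['confidence'],2))
def ring(c,r,z,col):
    P=np.array([proj(p,[c[0]+r*np.cos(t),c[1]+r*np.sin(t),z],True) for t in np.linspace(0,6.28,60)])
    cv2.polylines(a,[np.round(P).astype(int)],True,col,1);print(P.min(0),P.max(0))
c=[.485,.2405]
ring(c,.0255,.04,(255,0,0));ring(c,.016,.052,(0,255,0))
cu,cv=np.round(proj(p,[*c,.05],True)).astype(int);print(cu,cv)
cv2.imwrite('pics/w3.png',np.hstack([cv2.resize(q[max(0,cv-60):cv+60,cu-60:cu+60],(400,400),interpolation=cv2.INTER_CUBIC) for q in(f,a)])[:,:,::-1])
cv2.imwrite('pics/w3f.png',f[:,:,::-1]);print(tool([*c,.15]))
E
```

```text
time_s: 8.85
eef_pos: [0.4323, 0.2686, 0.168]
eef_rot: [0.0, 0.97, -0.241, 0.0]
wrist_force: [-0.6, -0.5, -1.0]
opening: 0.501
grasp_force: 61.4
stud_top [0.4887 0.2365 0.0102] 0.64
stud_top [0.4327 0.0078 0.0345] 0.52
valve [0.4957 0.2393 0.0119] 0.93
cap [0.4393 0.2617 0.1796] 0.57
[285.01358214 106.57710216] [360.34064629 180.83003294]
[297.90576282 121.13231089] [347.58002681 170.09807769]
323 145
(array([0.06022341, 0.00045237, 0.01797697]), array([[ 8.83667049e-01, -4.68115954e-01, -1.08935062e-05],
       [-4.68115954e-01, -8.83667049e-01, -7.66580059e-06],
       [-6.03774894e-06,  1.18734394e-05, -1.00000000e+00]]))
```

View pics/w3.png

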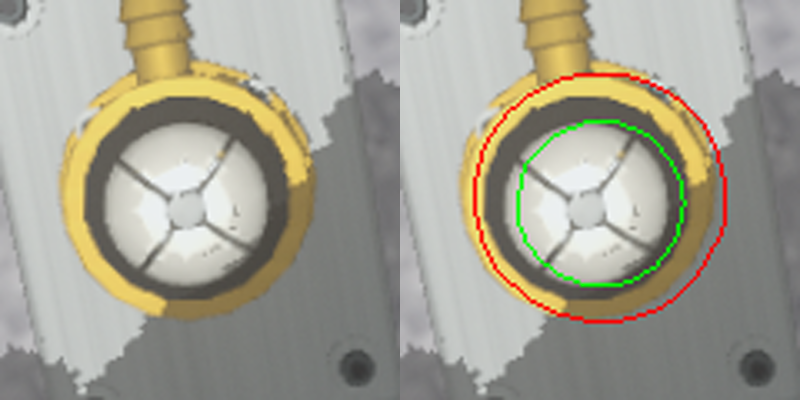

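View pics/w3f.png

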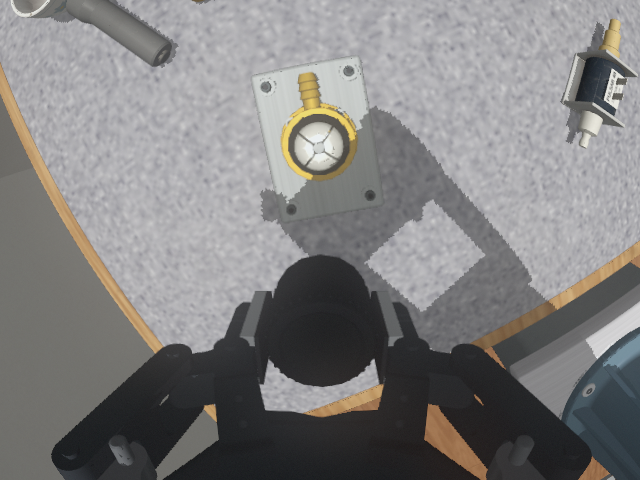

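The full wrist view shows the valve upright with its bulb centre at about (319,146), and the gripper is symmetric about column 321. The bulb is about 4.5 px left of prediction, so the correction along tool y is about -2 mm. I'm checking how the cap sits in the hand before moving over.

```bash
python3 - <<'E'
from h import *
p=camera('wrist');f=p['frame'];o=get_obs();e=np.array(o['eef_pos']);_,R=tool([0,0,0],o)
P=np.array([proj(p,e+R@[.022*np.cos(t),.022*np.sin(t),h],True) for t in np.linspace(0,6.28,60) for h in(.0296,-.0109)])
print(P.min(0),P.max(0))
m=f.max(2);print('col321',[(v,int(m[v,321])) for v in range(246,268,2)],[(v,int(m[v,321])) for v in range(372,400,2)])
print('row280',[(u,int(m[280,u])) for u in list(range(262,300,2))+list(range(346,386,2))])
Q=np.array([proj(p,e+R@[.022*np.cos(t),.022*np.sin(t),.0296],True) for t in np.linspace(0,6.28,200)])
k=np.abs(Q[:,1]-280)<1.5;print('pred cols near row280',Q[k].round(1).tolist())
E
```

```text
[264.12939882 250.74957656] [381.58609052 388.04797105]
col321 [(246, 106), (248, 109), (250, 111), (252, 110), (254, 81), (256, 49), (258, 50), (260, 51), (262, 47), (264, 48), (266, 47)] [(372, 43), (374, 44), (376, 43), (378, 46), (380, 49), (382, 44), (384, 46), (386, 62), (388, 168), (390, 181), (392, 179), (394, 171), (396, 174), (398, 181)]
row280 [(262, 184), (264, 183), (266, 182), (268, 182), (270, 178), (272, 177), (274, 181), (276, 178), (278, 156), (280, 58), (282, 57), (284, 56), (286, 55), (288, 57), (290, 55), (292, 54), (294, 52), (296, 51), (298, 51), (346, 44), (348, 43), (350, 45), (352, 42), (354, 46), (356, 46), (358, 44), (360, 46), (362, 47), (364, 93), (366, 113), (368, 112), (370, 110), (372, 108), (374, 109), (376, 114), (378, 119), (380, 121), (382, 118), (384, 155)]
pred cols near row280 [[367.0, 278.8], [367.5, 280.0], [367.9, 281.3], [277.3, 281.4], [277.7, 280.2], [278.2, 278.9]]
```

```bash
python3 -m jog '[0.03,-0.0018,0,0,0,0,1, 0.061,-0.0018,0,0,0,0,1, 0.061,-0.0018,0.03,0,0,0,1, 0.061,-0.0018,0.06,0,0,0,1, 0.061,-0.0018,0.073,0,0,0,1, 0.061,-0.0018,0.078,0,0,0,1, 0.061,-0.0018,0.08,0,0,0,1, 0.061,-0.0018,0.082,0,0,0,1, 0.061,-0.0018,0.082,0,0,0,1]'
```

```text
time_s: 10.28
eef_pos: [0.4868, 0.2425, 0.087]
eef_rot: [0.0, 0.971, -0.241, 0.0]
wrist_force: [-3.9, -3.4, 3.9]
opening: 0.502
grasp_force: 62.0
```

The lip has met the bulb, with a side force along tool +y, so I'm easing across by 1 mm.

```bash
python3 -m jog '[0,0.001,0,0,0,0,1, 0,0.001,0,0,0,0,1]';python3 -m jog '[-0.0005,0.0005,0.001,0,0,0,1, -0.0005,0.0005,0.001,0,0,0,1]'
```

```text
time_s: 10.52
eef_pos: [0.4867, 0.242, 0.0869]
eef_rot: [-0.001, 0.971, -0.241, 0.001]
wrist_force: [-2.2, -2.2, 6.2]
opening: 0.498
grasp_force: 62.0
time_s: 10.78
eef_pos: [0.4866, 0.242, 0.0865]
eef_rot: [-0.001, 0.971, -0.241, 0.001]
wrist_force: [-2.1, -1.2, 8.4]
opening: 0.5
grasp_force: 62.4
```

```bash
python3 -m jog '[0,0,0.0015,0,0,0,1, 0,0,0.003,0,0,0,1, 0,0,0.0045,0,0,0,1, 0,0,0.0045,0,0,0,1]'; python3 -m jog '[0,0,0.0015,0,0,0,1, 0,0,0.003,0,0,0,1, 0,0,0.0045,0,0,0,1, 0,0,0.0045,0,0,0,1]'
```

```text
time_s: 11.28
eef_pos: [0.4869, 0.242, 0.0832]
eef_rot: [-0.001, 0.971, -0.241, 0.002]
wrist_force: [-5.5, -2.2, 17.0]
opening: 0.503
grasp_force: 63.3
time_s: 11.78
eef_pos: [0.4861, 0.2419, 0.0759]
eef_rot: [-0.001, 0.971, -0.241, 0.001]
wrist_force: [4.6, 1.6, -5.0]
opening: 0.503
grasp_force: 61.5
```

Clicked: the force dropped from 17 N to -5 N. I'm pressing on to the seat.

```bash
python3 -m jog '[0,0,0.002,0,0,0,1, 0,0,0.004,0,0,0,1, 0,0,0.006,0,0,0,1, 0,0,0.006,0,0,0,1]'; python3 -m jog '[0,0,0.001,0,0,0,1, 0,0,0.002,0,0,0,1, 0,0,0.002,0,0,0,1]';python3 -m jog '[0,0,0.001,0,0,0,1, 0,0,0.002,0,0,0,1, 0,0,0.002,0,0,0,1]'
```

```text
time_s: 12.28
eef_pos: [0.4854, 0.2416, 0.0706]
eef_rot: [0.0, 0.971, -0.241, -0.0]
wrist_force: [-0.3, 0.2, 6.3]
opening: 0.501
grasp_force: 62.7
time_s: 12.65
eef_pos: [0.4854, 0.2417, 0.0697]
eef_rot: [0.0, 0.971, -0.241, -0.0]
wrist_force: [-3.9, -1.0, 14.9]
opening: 0.502
grasp_force: 63.7
time_s: 13.02
eef_pos: [0.4855, 0.2417, 0.0696]
eef_rot: [0.0, 0.971, -0.24, -0.0]
wrist_force: [-12.2, -3.5, 32.1]
opening: 0.502
grasp_force: 65.5
```

```bash
python3 -m jog '[0,0,0,0,0,0,1, 0,0,0,0,0,0,1, 0,0,0,0,0,0,1, 0,0,0,0,0,0,1]'; python3 -c "
from h import *
cv2.imwrite('pics/w4.png',camera('wrist')['frame'][:,:,::-1])"
```

```text
time_s: 13.52
eef_pos: [0.4855, 0.2417, 0.0696]
eef_rot: [0.0, 0.971, -0.24, -0.0]
wrist_force: [-12.5, -4.5, 32.9]
opening: 0.498
grasp_force: 65.5
```

View pics/w4.png

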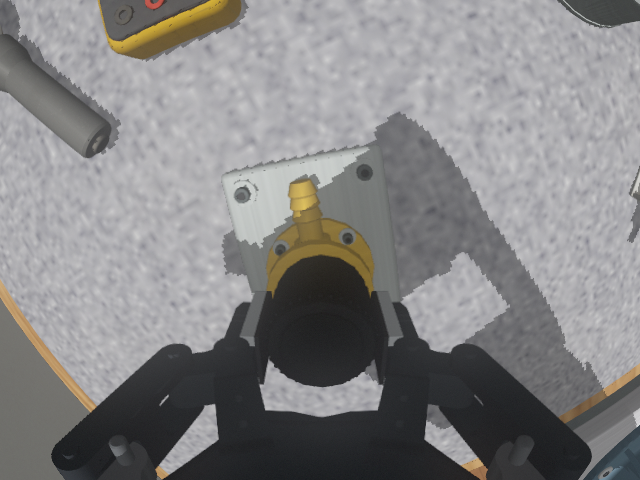

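The view shows the cap at about (320,310), centred and flush on the brass seat, with no gasket showing. The force is steady at 33 N.

```bash
python3 -c "
from bench import *
print(hand_in())"
```

```text
the job is handed in; nothing more can be done
None
```

The job is handed in, about 14 s on the robot's clock: the cap was pressed on the pan down to its stop, then clicked over the stud and pressed home on the seat, and it is still gripped and held down with a steady force of about 33 N.

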